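# Put the cleaned microscope objectives back on their rail in order of length

### The job

The four microscope objectives have been cleaned and stand on the green mat. Stand them upright, lens up, in the four cups of the aluminium rail, one fully down in each cup, in order of length, so that the longest is next to the oil dropper bottle and the shortest is next to the white cleaner bottle. Set each one down gently, never dropping or toppling one, and leave both bottles where they are.

Things in the scene. Friction and masses are not known exactly. Their poses are not given: they have to be found in the camera images.
- objective_32: The shortest objective: squat, straight barrel to 28 mm up, then a slight taper to a broad flat lens face 28 mm across. Bright metal with a black knurled ring, 32 mm tall in all, about 100 g, loose, upright on the 2 mm thick dark green mat, thread end (25 mm across, 5 mm tall) down, lens up. Barrel 31 mm across, round, good to grip. Origin: centre of the flat underside; z up to the lens.
- objective_43: The second shortest objective: straight barrel to 33 mm up, then a cone to a nose 21 mm across. Bright metal with a black knurled ring, 43 mm tall in all, about 130 g, loose, upright on the 2 mm thick dark green mat, thread end (25 mm across, 5 mm tall) down, lens up. Barrel 31 mm across, round, good to grip. Origin: centre of the flat underside; z up to the lens.
- objective_54: The second longest objective: straight barrel to 37 mm up, then a cone to a nose 17 mm across. Bright metal with a black knurled ring, 54 mm tall in all, about 160 g, loose, upright on the 2 mm thick dark green mat, thread end (25 mm across, 5 mm tall) down, lens up. Barrel 31 mm across, round, good to grip. Origin: centre of the flat underside; z up to the lens.
- objective_65: The longest objective: straight barrel to 42 mm up, with a second black ring, then a long cone to a nose only 12 mm across. Bright metal with a black knurled ring, 65 mm tall in all, about 190 g, loose, upright on the 2 mm thick dark green mat, thread end (25 mm across, 5 mm tall) down, lens up. Barrel 31 mm across, round, good to grip. Origin: centre of the flat underside; z up to the lens.
- cup_a: One of four identical shallow black plastic cups with grey felt floors, fixed in a row on an aluminium rail, about 62 mm apart; which stands where varies. 52 mm across outside, recess 42 mm across, 4 mm deep: floor 3 mm and rim 7 mm above the origin. Origin: centre of its underside, on the rail, 6 mm above the bench; z up.
- cup_b: One of four identical shallow black plastic cups with grey felt floors, fixed in a row on an aluminium rail, about 62 mm apart; which stands where varies. 52 mm across outside, recess 42 mm across, 4 mm deep: floor 3 mm and rim 7 mm above the origin. Origin: centre of its underside, on the rail, 6 mm above the bench; z up.
- cup_c: One of four identical shallow black plastic cups with grey felt floors, fixed in a row on an aluminium rail, about 62 mm apart; which stands where varies. 52 mm across outside, recess 42 mm across, 4 mm deep: floor 3 mm and rim 7 mm above the origin. Origin: centre of its underside, on the rail, 6 mm above the bench; z up.
- cup_d: One of four identical shallow black plastic cups with grey felt floors, fixed in a row on an aluminium rail, about 62 mm apart; which stands where varies. 52 mm across outside, recess 42 mm across, 4 mm deep: floor 3 mm and rim 7 mm above the origin. Origin: centre of its underside, on the rail, 6 mm above the bench; z up.
- oil_bottle: Amber glass dropper bottle of immersion oil, 31 mm across, 64 mm tall, with a narrow neck, black collar and slender rubber bulb; it stands loose in the well at one end of the rail (either end), about 77 mm from the nearest cup. Not to be moved. Origin: centre of its underside; z up.
- cleaner_bottle: White straight-sided plastic bottle of lens cleaner with a wide grey cap, 31 mm across, 52 mm tall; it stands loose in the well at the other end of the rail. Not to be moved. Origin: centre of its underside; z up.

How it is judged:
By the outcome, as a careful person would: the job done as asked, in the order asked, and still so for the second after the job is handed in, with the robot touching nothing.
It also fails if it takes over 102 s, if anything falls off the work surface, if the arm or the gripper's body presses on something with over 40 N, if the wrist force passes 120 N, or if a joint passes its speed limit or range.

### The arm

A 6-joint arm with a two-finger parallel gripper is mounted at the origin on the work surface. World frame = base frame: x ahead of the robot, y to its left, z up, the work surface at z = 0. Lengths are in m, angles in rad, forces in N, time in s.
With the tool pointing down it reaches from about 0.375 to 0.75 m from the base axis. Payload 9 kg.
Tool frame: the origin (TCP) lies at the very end of the fingers, on their centre line; the grasp point (between the pads) lies 19 mm behind it (robot.grasp_offset is the distance from the TCP to the grasp point, in m); z points along the fingers, x is the direction in which the jaws open and shut, and the axes are right-handed (so a half turn about z gives the same grasp; the last joint's range is limited). The gripper opens to 85 mm and grips with 20 to 120 N. Pads are 22 mm wide; open, the fingers measure 114 mm over their backs; the gripper's body (76 mm by 85 mm) begins 54 mm behind the grasp point. The pads swing forward as they close: fully open they stand 13 mm farther back than shut.
Start: joints at [-1.406, 0.104, 0.097, 1.564, 0, 1.353], TCP at [0.224, -0.557, 0.231] pointing down, gripper open.
Joint ranges: [-2.99, 2.99], [-0.84, 1.86], [-1.1, 1.16], [-1.84, 2.11], [-1.51, 1.56], [-3.14, 3.14]. Speed limits (rad/s): [2.22, 2.22, 2.57, 3.14, 3.14, 3.14].

### API

Orientations are given as a rotation vector (axis times angle).
In Python, from rig import get_obs, get_image, job, robot gives the robot as it stands.
- The arm moves only by the tool drive_tool, never from a script. Its arguments are lists of equal length, an entry for each row: "grip": the closure in counts, from 0 (fully open) to 255 (shut); "dp": the shift along the tool's x, y, z in m, a list of three; "rot": the turn, a rotation vector about the tool's x, y, z in rad, a list of three. A call has 1 to 5 rows; each row shifts and turns the commanded pose from where the row before left it, along the tool's axes as they then stand; what a row does not reach is not made up. A row lasts 1/12 s, in which the tool goes at most 41.7 mm and 7.16 degrees, less where a joint would pass 70% of its speed; a pose out of reach is approached as far as the arm can. A call is refused whole if a number of a shift passes 0.0417 or a number of a turn 0.125, either way. A call with a gripper value outside its range is refused whole. The fingers move at their own pace and stop on an object; "squeeze" is the grip in N (left out, the last holds). Time passes only in rows, so rows that do not move let the fingers close. It gives the time, the measured TCP pose, the force and the opening at its end, in the units of the state.
- get_obs(): the state, without advancing time (a new reading comes with each control period).
- get_image(name): name is "side" or "top" or "wrist"; returns a dict with "color" (420x560x3 uint8, red, green, blue), "mtx" (3x3 intrinsics, pixels), "T" (4x4, takes a point from camera to world coordinates); the wrist camera has in their place "mount" (4x4, takes a point from camera to tool coordinates, whose origin is the TCP and whose axes are the tool frame's). Camera axes: x right, y down, z forward; pixel columns grow to the right and rows downward; lengths in m; the calibration is good to about 2 mm. A picture is of the moment at which its call begins: read the wrist's pose just before it. There is no depth.
- job.finish_job(): hands the job in, once; it reports no verdict.
The state is a dict: "clock": time; "joint_pos": joint angles; "dq": joint speeds; "joint_efforts": joint torques, N m; "ee_pos": TCP position; "orientation": TCP orientation; "force": force on the tool from outside, world axes, zero at the start; "wrist_torque": the same for the moment, N m; "width": finger opening in m.
Only numpy, scipy, OpenCV 4.12 (cv2) and the standard library are available. Lean on these libraries where they do the work, as an engineer would, in place of code of your own. Each camera call takes 0.05 s, during which the arm holds its last target.

## Working session

There is one attempt and no reset: what is moved stays moved. The work goes in short steps, Python scripts to look and compute and a tool call to move; the robot and the scene stay as the last step left them, time stands still between calls to the robot, and variables do not carry over. Pictures are saved under pics/ and viewed, and the job is handed in when it is done.

Besides the shell and the picture viewer there is one more tool, called after "Call:" as a command line: name --argument value ..., lists and objects as JSON in quotes. drive_tool: Moves the arm, as the interface text tells. Its arguments: {"type":"object","properties":{"grip":{"type":"array","items":{"type":"number"}},"dp":{"type":"array","items":{"type":"array","items":{"type":"number"}}},"rot":{"type":"array","items":{"type":"array","items":{"type":"number"}}},"squeeze":{"type":"number"}},"required":["grip","dp","rot"]}

```bash
mkdir -p pics; ls; cat > h.py <<'E'
import numpy as np, cv2
from rig import get_obs, get_image, job, robot
def snap(n,f):
    o=get_obs(); im=get_image(n); cv2.imwrite('pics/'+f,im['color'][:,:,::-1]); return o,im
E
python3 - <<'E'
from h import *
for n in ['top','side','wrist']:
    o,im=snap(n,n+'1.png'); print(n,im['mtx'].round(1).tolist(),(im['T'] if 'T' in im else im['mount']).round(4).tolist())
print({k:np.round(v,3).tolist() for k,v in o.items()}); print(robot.grasp_offset,dir(robot))
E
```

```text
pics
top [[481.2, 0.0, 285.3], [0.0, 481.2, 213.0], [0.0, 0.0, 1.0]] [[0.022, -0.9888, 0.1478, 0.4335], [-0.9997, -0.0208, 0.0096, -0.0302], [-0.0064, -0.148, -0.989, 0.8074], [0.0, 0.0, 0.0, 1.0]]
side [[399.2, 0.0, 282.4], [0.0, 399.2, 213.8], [0.0, 0.0, 1.0]] [[-0.9362, -0.2075, 0.2838, 0.3635], [-0.3514, 0.5259, -0.7746, 0.5317], [0.0115, -0.8248, -0.5652, 0.4511], [0.0, 0.0, 0.0, 1.0]]
wrist [[372.0, 0.0, 274.3], [0.0, 372.0, 206.3], [0.0, 0.0, 1.0]] [[1.0, -0.0006, 0.0004, -0.0005], [0.0004, 0.944, 0.3298, -0.085], [-0.0006, -0.3298, 0.944, -0.1434], [0.0, 0.0, 0.0, 1.0]]
{'clock': 0.1, 'joint_pos': [-1.406, 0.105, 0.097, 1.564, 0.0, 1.353], 'dq': [0.001, -0.002, 0.003, 0.003, 0.0, -0.0], 'joint_efforts': [0.007, -55.821, 50.472, 0.013, -0.0, 0.0], 'ee_pos': [0.224, -0.556, 0.231], 'orientation': [-2.603, 1.758, 0.001], 'force': [0.302, 0.095, 0.172], 'wrist_torque': [0.038, 0.018, -0.016], 'width': 0.086}
0.0187 ['MotionError', '__class__', '__delattr__', '__dict__', '__dir__', '__doc__', '__eq__', '__format__', '__ge__', '__getattribute__', '__getstate__', '__gt__', '__hash__', '__init__', '__init_subclass__', '__le__', '__lt__', '__module__', '__ne__', '__new__', '__reduce__', '__reduce_ex__', '__repr__', '__setattr__', '__sizeof__', '__str__', '__subclasshook__', '__weakref__', 'grasp_offset']
```

View pics/top1.png

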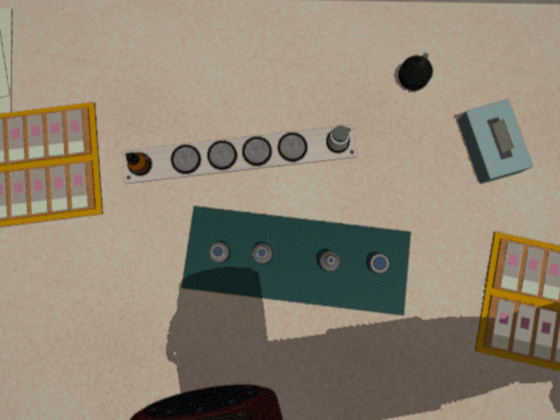

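View pics/side1.png

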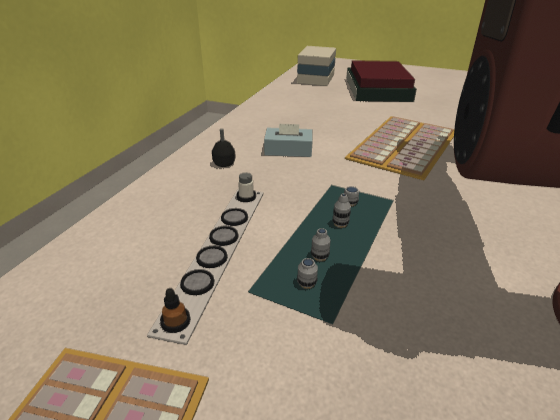

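View pics/wrist1.png

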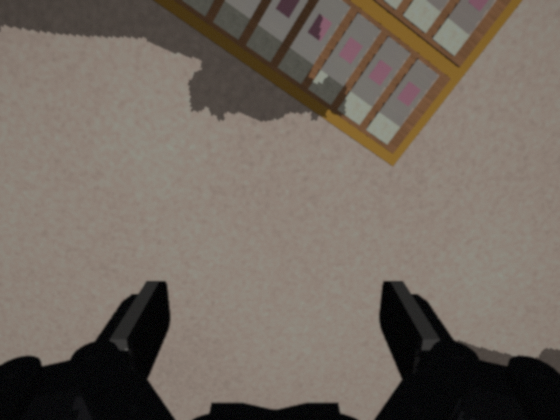

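Top view: mat objectives at about (219,252), (262,253), (330,261) and (379,263). Cups are at (185,158), (221,154), (256,150) and (292,146). The oil bottle is at the left end (138,162) and the cleaner bottle at the right (339,138). I'll zoom in to measure.

```bash
python3 - <<'E'
import cv2,numpy as np
a=cv2.imread('pics/top1.png')
u=cv2.resize(a[115:195,120:360],None,fx=3.3,fy=3.3,interpolation=cv2.INTER_CUBIC)
v=cv2.resize(a[225:300,180:420],None,fx=3.3,fy=3.3,interpolation=cv2.INTER_CUBIC)
cv2.imwrite('pics/z1.png',np.clip(np.vstack([u,v])*1.4,0,255).astype('uint8'))
b=cv2.imread('pics/side1.png')
cv2.imwrite('pics/z2.png',np.clip(cv2.resize(b[170:310,260:400],None,fx=4.2,fy=4.2,interpolation=cv2.INTER_CUBIC)*1.4,0,255).astype('uint8'))
E
```

```text
(no output)
```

View pics/z1.png

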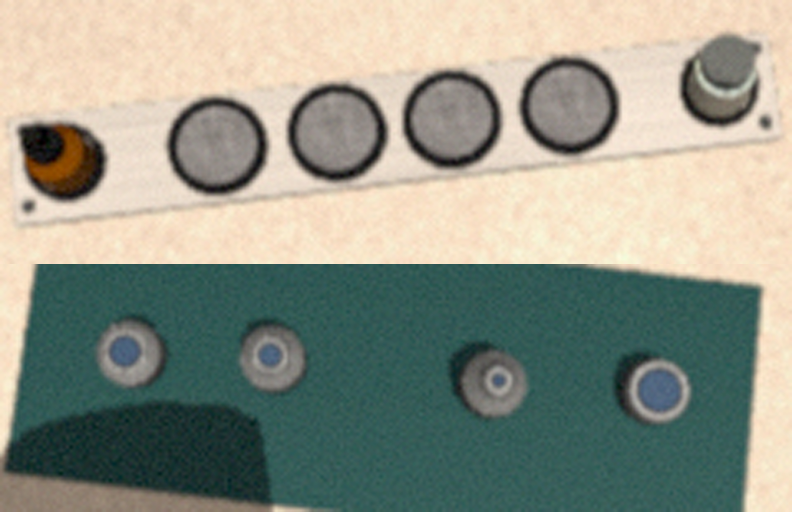

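View pics/z2.png

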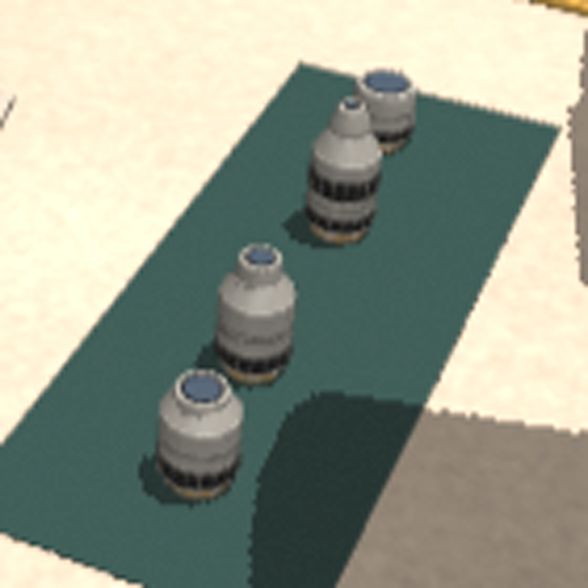

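Left to right in the top view the objectives are 43, 54, 65, 32: nose widths in the top view agree with shapes in the side view. Cups left to right (oil end first) should hold 65, 54, 43, 32. Next I'll locate the blue lens faces and the cup rings.

```bash
cat >> h.py <<'E'
def ray(im,uv,z,T=None):
    T=im['T'] if T is None else T
    d=T[:3,:3]@np.linalg.inv(im['mtx'])@np.array([uv[0],uv[1],1.]); c=T[:3,3]
    return c+d*(z-c[2])/d[2]
def blobs(mask,amin=8):
    n,l,s,c=cv2.connectedComponentsWithStats(mask.astype('uint8'))
    return [(c[i],s[i,4],l==i) for i in range(1,n) if s[i,4]>=amin]
E
python3 - <<'E'
from h import *
H=[.043,.054,.065,.032]
for n in ['top','side']:
    im=get_image(n); I=im['color'].astype(int); r,g,b=I[...,0],I[...,1],I[...,2]
    m=(b-r>15)&(b-g>8)
    if n=='top': m[:225]=0; m[300:]=0
    else: m[:180]=0; m[300:]=0; m[:,:290]=0;m[:,370:]=0
    B=sorted(blobs(m,3),key=lambda t:t[0][0] if n=='top' else -t[0][1])
    for c,a,_ in B: print(n,c.round(1),a)
    if len(B)==4:
        for h,(c,a,_) in zip(H,B): print(h,ray(im,c,h+.002).round(4))
    # cups: dark ring
    m=(I.max(2)<70)
    cn,_=cv2.findContours(m.astype('uint8'),cv2.RETR_EXTERNAL,cv2.CHAIN_APPROX_NONE)
    for c in cn:
        if len(c)<20: continue
        e=cv2.fitEllipse(c)
        if 20<e[1][1]<50: print(n,'ell',np.round(e[0],1),np.round(e[1],1),ray(im,e[0],.012).round(4))
E
```

```text
top [217.5 251.1] 57
top [261.4 252.3] 29
top [330.7 260. ] 7
top [379.4 262.8] 118
0.043 [0.4842 0.0834 0.045 ]
0.054 [0.4831 0.0131 0.056 ]
0.065 [ 0.4728 -0.0941  0.067 ]
0.032 [ 0.4717 -0.1748  0.034 ]
top ell [139.1 163.5] [20.4 22.9] [0.6322 0.2281 0.012 ]
top ell [185.4 158.9] [27.9 28.6] [0.642  0.1497 0.012 ]
top ell [221.8 154.8] [27.9 28.2] [0.6503 0.088  0.012 ]
top ell [256.5 150.8] [27.9 28.3] [0.6585 0.029  0.012 ]
top ell [338. 140.] [20.9 23. ] [ 0.6804 -0.1096  0.012 ]
top ell [292.1 146.8] [27.8 28.3] [ 0.6669 -0.0314  0.012 ]
top ell [499.9 137.5] [11.3 45.1] [ 0.6902 -0.3857  0.012 ]
top ell [414.7  72.7] [30.8 36.2] [ 0.8046 -0.2426  0.012 ]
side [307.6 261.9] 35
side [321.7 230.8] 11
side [351.8 189.4] 30
side ell [174.7 319.5] [23.3 27.9] [0.6322 0.2301 0.012 ]
side ell [171.  299.7] [13.9 20.4] [0.6581 0.2002 0.012 ]
side ell [556.3 302.9] [ 7.  38.7] [ 0.1238 -0.0002  0.012 ]
side ell [196.8 282.1] [24.2 33.2] [0.6417 0.1543 0.012 ]
side ell [222.7 151.8] [21.4 34.1] [ 0.8197 -0.2723  0.012 ]
side ell [316.7  68.5] [13.2 39.8] [ 0.8272 -1.1243  0.012 ]
```

```bash
cat >> h.py <<'E'
from scipy.spatial.transform import Rotation as Ro
def plan(target,yaw,step=.03,rstep=.115,n=None):
    """print rows from measured pose to target xyz, yaw of tool x (tool down, tilt corrected)"""
    o=get_obs(); p=np.array(o['ee_pos']); R=Ro.from_rotvec(o['orientation'])
    c,s=np.cos(yaw),np.sin(yaw)
    G=Ro.from_matrix(np.array([[c,s,0],[s,-c,0],[0,0,-1]]))
    rv=(R.inv()*G).as_rotvec(); d=np.array(target)-p
    k=n or max(1,int(np.ceil(max(np.linalg.norm(d)/step,np.linalg.norm(rv)/rstep))))
    print('t',round(o['clock'],2),'p',p.round(4),'d',d.round(4),'rv',rv.round(4),'w',round(o['width'],4),'f',np.round(o['force'],1),'rows',k)
    for i in range(k):
        Ri=R*Ro.from_rotvec(rv*i/k)
        print((Ri.inv().apply(d/k)).round(3).tolist(),(rv/k).round(3).tolist())
YAW=.138
E
python3 - <<'E'
from h import *
im=get_image('side')
for h,c in [(.043,(307.6,261.9)),(.054,(321.7,230.8)),(.032,(351.8,189.4))]: print(h,ray(im,c,h+.002).round(4))
plan([.4717,-.1748,.14],YAW)
E
```

```text
0.043 [0.4857 0.0831 0.045 ]
0.054 [0.484 0.013 0.056]
0.032 [ 0.4723 -0.1741  0.034 ]
t 0.3 p [ 0.2241 -0.5565  0.2311] d [ 0.2476  0.3817 -0.0911] rv [-3.000e-04  2.000e-04 -1.326e+00] w 0.0854 f [-0.4 -0.8 -0.4] rows 16
[-0.016, -0.023, 0.006] [-0.0, 0.0, -0.083]
[-0.014, -0.025, 0.006] [-0.0, 0.0, -0.083]
[-0.012, -0.026, 0.006] [-0.0, 0.0, -0.083]
[-0.01, -0.027, 0.006] [-0.0, 0.0, -0.083]
[-0.008, -0.027, 0.006] [-0.0, 0.0, -0.083]
[-0.006, -0.028, 0.006] [-0.0, 0.0, -0.083]
[-0.003, -0.028, 0.006] [-0.0, 0.0, -0.083]
[-0.001, -0.028, 0.006] [-0.0, 0.0, -0.083]
[0.001, -0.028, 0.006] [-0.0, 0.0, -0.083]
[0.004, -0.028, 0.006] [-0.0, 0.0, -0.083]
[0.006, -0.028, 0.006] [-0.0, 0.0, -0.083]
[0.008, -0.027, 0.006] [-0.0, 0.0, -0.083]
[0.011, -0.026, 0.006] [-0.0, 0.0, -0.083]
[0.013, -0.025, 0.006] [-0.0, 0.0, -0.083]
[0.015, -0.024, 0.006] [-0.0, 0.0, -0.083]
[0.017, -0.023, 0.006] [-0.0, 0.0, -0.083]
```

Call:
drive_tool --grip '[100,100,100,100,100]' --dp '[[-0.016,-0.023,0.006],[-0.014,-0.025,0.006],[-0.012,-0.026,0.006],[-0.01,-0.027,0.006],[-0.008,-0.027,0.006]]' --rot '[[0,0,-0.083],[0,0,-0.083],[0,0,-0.083],[0,0,-0.083],[0,0,-0.083]]' --squeeze 30

```text
clock: 0.72
ee_pos: [0.3031, -0.4367, 0.201]
orientation: [2.912, -1.179, 0.0]
force: [-0.1, -0.1, -0.5]
width: 0.0516
```

Call:
drive_tool --grip '[100,100,100,100,100]' --dp '[[-0.006,-0.028,0.006],[-0.003,-0.028,0.006],[-0.001,-0.028,0.006],[0.001,-0.028,0.006],[0.004,-0.028,0.006]]' --rot '[[0,0,-0.083],[0,0,-0.083],[0,0,-0.083],[0,0,-0.083],[0,0,-0.083]]'

```text
clock: 1.13
ee_pos: [0.3793, -0.318, 0.1711]
orientation: [3.092, -0.553, 0.0]
force: [0.6, 1.0, 0.5]
width: 0.0521
```

Call:
drive_tool --grip '[100,100,100,100,100]' --dp '[[0.006,-0.028,0.006],[0.008,-0.027,0.006],[0.011,-0.026,0.006],[0.013,-0.025,0.006],[0.015,-0.024,0.006]]' --rot '[[0,0,-0.083],[0,0,-0.083],[0,0,-0.083],[0,0,-0.083],[0,0,-0.083]]'

```text
clock: 1.55
ee_pos: [0.4569, -0.1995, 0.1411]
orientation: [3.14, 0.096, 0.0]
force: [0.4, -0.8, 0.1]
width: 0.0519
```

Call:
drive_tool --grip '[100,100]' --dp '[[0.017,-0.023,0.006],[0,0,0]]' --rot '[[0,0,-0.083],[0,0,0]]'

```text
clock: 1.72
ee_pos: [0.4732, -0.173, 0.1341]
orientation: [-3.131, -0.233, 0.001]
force: [0.0, 0.1, -0.3]
width: 0.052
```

```bash
python3 - <<'E'
from h import *
o,im=snap('wrist','w2.png')
plan([.4720,-.1745,.14],YAW)
M=np.eye(4);M[:3,:3]=Ro.from_rotvec(o['orientation']).as_matrix();M[:3,3]=o['ee_pos'];T=M@im['mount']
I=im['color'].astype(int); r,g,b=I[...,0],I[...,1],I[...,2]
for c,a,_ in blobs((b-r>15)&(b-g>8),20): print(c.round(1),a,ray(im,c,.034,T).round(4))
E
```

```text
t 1.77 p [ 0.4725 -0.1747  0.1346] d [-0.0005  0.0002  0.0054] rv [-0.0009  0.0007  0.0062] w 0.0519 f [ 0.2  0.1 -0. ] rows 1
[-0.0, -0.0, -0.005] [-0.001, 0.001, 0.006]
[297.   91.9] 63 [ 0.4756 -0.0953  0.034 ]
[272.8 210.4] 608 [ 0.4722 -0.1755  0.034 ]
```

View pics/w2.png

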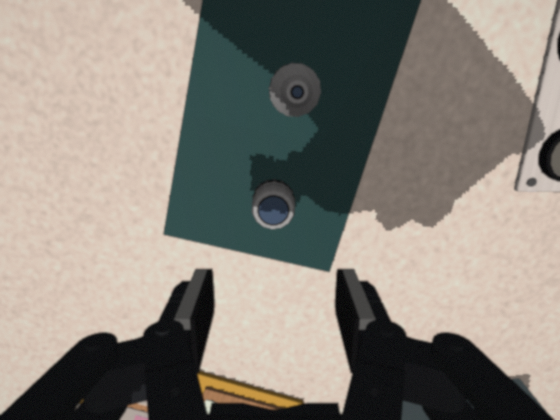

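The wrist view shows the 32 at (273,210) between the open fingers. It puts it at (0.472,-0.1755), which agrees with the other cameras, so I'll descend.

Call:
drive_tool --grip '[100,100,100,100,100]' --dp '[[0,0,0.03],[0,0,0.03],[0,0,0.03],[0,0.0005,0.025],[0,0,0.011]]' --rot '[[0,0,0],[0,0,0],[0,0,0],[0,0,0],[0,0,0]]'

```text
clock: 2.18
ee_pos: [0.47, -0.177, 0.006]
orientation: [-3.132, -0.217, 0.005]
force: [-0.2, -0.1, 0.0]
width: 0.0518
```

Call:
drive_tool --grip '[115,135,160,185,200]' --dp '[[0,0,0],[0,0,0],[0,0,0],[0,0,0],[0,0,0]]' --rot '[[0,0,0],[0,0,0],[0,0,0],[0,0,0],[0,0,0]]'

```text
clock: 2.6
ee_pos: [0.4732, -0.1785, 0.0115]
orientation: [3.131, 0.219, 0.003]
force: [-3.2, -1.5, 7.0]
width: 0.0296
```

Call:
drive_tool --grip '[200,200]' --dp '[[0,0,0],[0,0,0]]' --rot '[[0,0,0],[0,0,0]]'

```text
clock: 2.77
ee_pos: [0.4732, -0.1785, 0.0115]
orientation: [3.131, 0.219, 0.003]
force: [-1.8, -0.5, 7.2]
width: 0.0296
```

```bash
python3 - <<'E'
from h import *
o,im=snap('wrist','w3.png');snap('side','s3.png')
plan([.6669,-.0314,.09],YAW)
E
```

```text
t 2.87 p [ 0.4732 -0.1785  0.0114] d [0.1937 0.1471 0.0786] rv [ 0.0027 -0.0018  0.0019] w 0.0293 f [-2.  -0.2  7. ] rows 9
[0.024, -0.013, -0.009] [0.0, -0.0, 0.0]
[0.024, -0.013, -0.009] [0.0, -0.0, 0.0]
[0.024, -0.013, -0.009] [0.0, -0.0, 0.0]
[0.024, -0.013, -0.009] [0.0, -0.0, 0.0]
[0.024, -0.013, -0.009] [0.0, -0.0, 0.0]
[0.024, -0.013, -0.009] [0.0, -0.0, 0.0]
[0.024, -0.013, -0.009] [0.0, -0.0, 0.0]
[0.024, -0.013, -0.009] [0.0, -0.0, 0.0]
[0.024, -0.013, -0.009] [0.0, -0.0, 0.0]
```

View pics/w3.png

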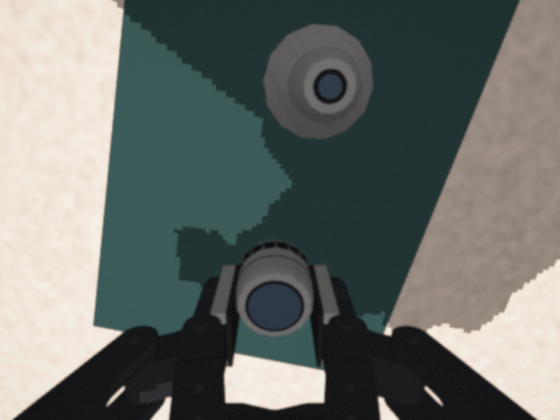

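View pics/s3.png

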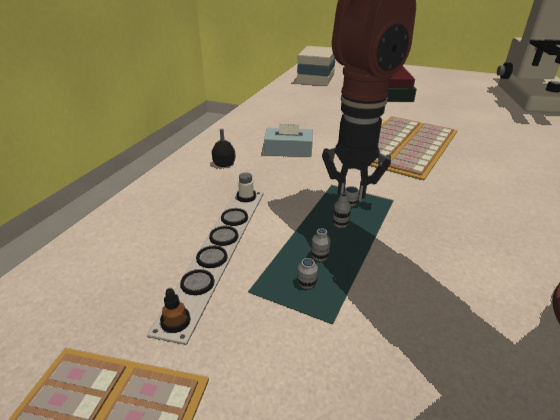

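Call:
drive_tool --grip '[200,200,200,200]' --dp '[[0,0,-0.01],[0,0,-0.025],[0,0,-0.03],[0,0,0]]' --rot '[[0,0,0],[0,0,0],[0,0,0],[0,0,0]]'

```text
clock: 3.2
ee_pos: [0.475, -0.1793, 0.0812]
orientation: [3.128, 0.22, 0.011]
force: [1.2, -1.1, 0.5]
width: 0.0293
```

```bash
cat >> h.py <<'E'
def lens(im,o):
    """lens centre in world, given lens size unknown: return at z plane offsets"""
    M=np.eye(4);M[:3,:3]=Ro.from_rotvec(o['orientation']).as_matrix();M[:3,3]=o['ee_pos'];T=M@im['mount']
    I=im['color'].astype(int); r,g,b=I[...,0],I[...,1],I[...,2]
    return T,[(c,a) for c,a,_ in blobs((b-r>8)&(b-g>3),60)]
E
python3 - <<'E'
from h import *
o,im=snap('wrist','w4.png')
T,L=lens(im,o)
for c,a in L:
    print(c.round(1),a,[ (ray(im,c,o['ee_pos'][2]+k,T)-o['ee_pos']).round(4).tolist() for k in (.015,.02,.025,.03)])
plan([.6669,-.0314,.09],YAW)
E
```

```text
[300.8  78.7] 177 [[-0.0035, 0.0851, 0.015], [-0.0039, 0.0851, 0.02], [-0.0043, 0.0851, 0.025], [-0.0046, 0.0851, 0.03]]
[274.3 305.9] 2023 [[0.0, -0.002, 0.015], [-0.0005, 0.0014, 0.02], [-0.001, 0.0049, 0.025], [-0.0015, 0.0083, 0.03]]
t 3.25 p [ 0.4744 -0.1789  0.0788] d [0.1925 0.1475 0.0112] rv [ 0.0047 -0.0051  0.0021] w 0.0293 f [ 0.7 -0.7 -0.9] rows 9
[0.023, -0.013, -0.001] [0.001, -0.001, 0.0]
[0.023, -0.013, -0.001] [0.001, -0.001, 0.0]
[0.023, -0.013, -0.001] [0.001, -0.001, 0.0]
[0.023, -0.013, -0.001] [0.001, -0.001, 0.0]
[0.023, -0.013, -0.001] [0.001, -0.001, 0.0]
[0.023, -0.013, -0.001] [0.001, -0.001, 0.0]
[0.023, -0.013, -0.001] [0.001, -0.001, 0.0]
[0.023, -0.013, -0.001] [0.001, -0.001, 0.0]
[0.023, -0.013, -0.001] [0.001, -0.001, 0.0]
```

View pics/w4.png

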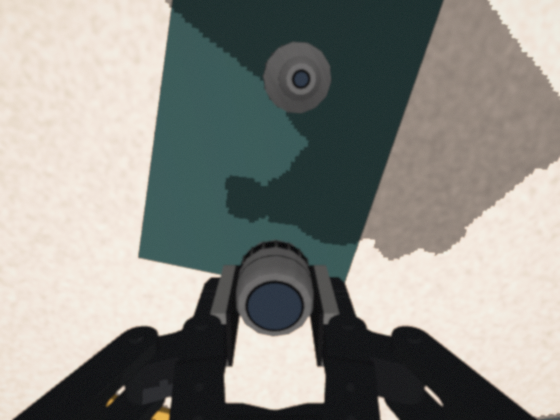

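```bash
python3 - <<'E'
from h import *
plan([.6672,-.0345,.079],YAW,n=9)
E
```

```text
t 3.25 p [ 0.4744 -0.1789  0.0788] d [0.1928 0.1444 0.0002] rv [ 0.0047 -0.0051  0.0021] w 0.0293 f [ 0.7 -0.7 -0.9] rows 9
[0.023, -0.013, 0.0] [0.001, -0.001, 0.0]
[0.023, -0.013, 0.0] [0.001, -0.001, 0.0]
[0.023, -0.013, 0.0] [0.001, -0.001, 0.0]
[0.023, -0.013, 0.0] [0.001, -0.001, 0.0]
[0.023, -0.013, 0.0] [0.001, -0.001, 0.0]
[0.023, -0.013, 0.0] [0.001, -0.001, 0.0]
[0.023, -0.013, -0.0] [0.001, -0.001, 0.0]
[0.023, -0.013, -0.0] [0.001, -0.001, 0.0]
[0.023, -0.013, -0.0] [0.001, -0.001, 0.0]
```

Call:
drive_tool --grip '[200,200,200,200,200]' --dp '[[0.015,-0.008,0],[0.023,-0.013,0],[0.025,-0.014,0],[0.025,-0.014,0],[0.025,-0.014,0]]' --rot '[[0,0,0],[0,0,0],[0,0,0],[0,0,0],[0,0,0]]'

```text
clock: 3.67
ee_pos: [0.5759, -0.0982, 0.074]
orientation: [-3.134, -0.219, 0.0]
force: [-0.1, 0.3, -0.6]
width: 0.0294
```

Call:
drive_tool --grip '[200,200,200,200,200]' --dp '[[0.025,-0.014,0],[0.025,-0.014,0],[0.025,-0.014,0],[0.023,-0.012,0],[0,0,0]]' --rot '[[0.001,-0.001,0],[0.001,-0.001,0],[0.001,-0.001,0],[0.001,-0.001,0],[0,0,0]]'

```text
clock: 4.08
ee_pos: [0.6668, -0.0292, 0.0731]
orientation: [-3.129, -0.224, 0.006]
force: [-0.2, -0.7, -1.4]
width: 0.0296
```

```bash
python3 - <<'E'
from h import *
o,im=snap('wrist','w5.png')
T,L=lens(im,o)
for c,a in L: print(c,a)
plan([.6672,-.0345,.0185],YAW)
E
```

```text
[274.2153923  305.83458271] 2001
t 4.13 p [ 0.6654 -0.0304  0.0731] d [ 0.0018 -0.0041 -0.0546] rv [-0.0047  0.005   0.0043] w 0.0294 f [-1.3 -0.3 -1.5] rows 2
[0.001, 0.002, 0.027] [-0.002, 0.002, 0.002]
[0.001, 0.002, 0.027] [-0.002, 0.002, 0.002]
```

View pics/w5.png

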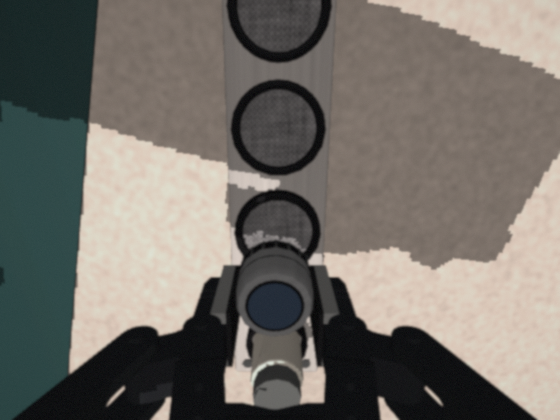

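The 32 is held upright above the right-hand cup, and the rail lies along the tool's y axis. I'll descend in stages.

Call:
drive_tool --grip '[200,200,200,200,200]' --dp '[[0.001,0.002,0.015],[0.001,0.0025,0.015],[0,0,0.012],[0,0,0.006],[0,0,0]]' --rot '[[-0.002,0.002,0],[-0.002,0.002,0],[0,0,0],[0,0,0],[0,0,0]]'

```text
clock: 4.55
ee_pos: [0.6655, -0.0362, 0.0242]
orientation: [-3.133, -0.219, 0.005]
force: [-0.0, 0.2, -1.9]
width: 0.0296
```

```bash
python3 - <<'E'
from h import *
o,im=snap('wrist','w6.png');snap('side','s6.png')
plan([.6672,-.0345,.0185],YAW)
E
```

```text
t 4.65 p [ 0.667  -0.0363  0.0265] d [ 0.0002  0.0018 -0.008 ] rv [0.     0.0001 0.0017] w 0.0294 f [-0.5  0.8 -0.4] rows 1
[0.0, -0.002, 0.008] [0.0, 0.0, 0.002]
```

View pics/w6.png

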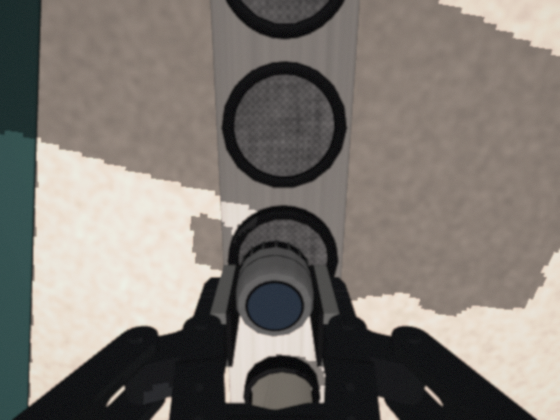

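View pics/s6.png

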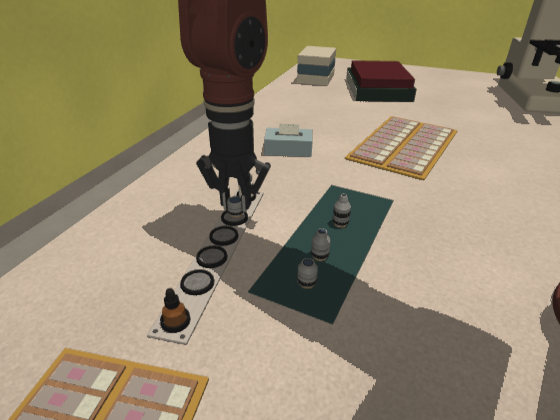

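```bash
cat >> h.py <<'E'
def felt(im,T):
    """cup recess regions: grey felt enclosed by black ring -> ellipse of inner hole contour"""
    I=im['color'].max(2); m=((I<52)*255).astype('uint8')
    cn,hi=cv2.findContours(m,cv2.RETR_CCOMP,cv2.CHAIN_APPROX_NONE)
    for c,h in zip(cn,hi[0]):
        if len(c)<60: continue
        e=cv2.fitEllipse(c)
        if min(e[1])>.85*max(e[1]) and max(e[1])<200: print('cup' if h[3]<0 else 'hole',np.round(e[0],1),np.round(e[1],1),ray(im,e[0],.013,T).round(4))
E
python3 - <<'E'
from h import *
o,im=snap('wrist','w7.png'); T,_=lens(im,o); print(o['ee_pos'])
felt(im,T)
E
```

```text
[ 0.66696088 -0.03634777  0.02653973]
cup [274.3 305.4] [49.1 57.3] [ 0.6697 -0.0573  0.013 ]
hole [274.3 306. ] [45.8 53.1] [ 0.6697 -0.0577  0.013 ]
cup [280.  122.6] [120.5 122.9] [0.6598 0.0306 0.013 ]
hole [280.1 123.4] [ 99.2 101.2] [0.6598 0.0303 0.013 ]
```

Call:
drive_tool --grip '[200,200,200,200]' --dp '[[0.001,-0.002,0.003],[0,0,0.002],[0,0,0.0015],[0,0,0]]' --rot '[[0,0,0],[0,0,0],[0,0,0],[0,0,0]]'

```text
clock: 5.03
ee_pos: [0.6677, -0.0339, 0.0194]
orientation: [-3.134, -0.22, 0.001]
force: [0.5, 0.5, -1.7]
width: 0.0297
```

Call:
drive_tool --grip '[200,200,200]' --dp '[[0,0,0.001],[0,0,0.001],[0,0,0]]' --rot '[[0,0,0],[0,0,0],[0,0,0]]'

```text
clock: 5.28
ee_pos: [0.668, -0.0341, 0.0186]
orientation: [3.134, 0.22, 0.001]
force: [-3.0, 0.2, 5.1]
width: 0.0294
```

```bash
python3 - <<'E'
from h import *
o,im=snap('wrist','w8.png')
plan([.6672,-.0345,.0185],YAW)
E
```

```text
t 5.33 p [ 0.668  -0.0341  0.0186] d [-0.0008 -0.0004 -0.0001] rv [ 0.0003 -0.0004  0.0021] w 0.0291 f [-3.6  1.3  5.2] rows 1
[-0.001, 0.0, 0.0] [0.0, -0.0, 0.002]
```

Contact came at TCP z = 0.0186, as predicted, with 5 N. Releasing gently.

Call:
drive_tool --grip '[168,160,150,130,100]' --dp '[[0,0,0],[0,0,0],[0,0,0],[0,0,0],[0,0,0]]' --rot '[[0,0,0],[0,0,0],[0,0,0],[0,0,0],[0,0,0]]'

```text
clock: 5.75
ee_pos: [0.6679, -0.0341, 0.0176]
orientation: [3.134, 0.22, -0.0]
force: [0.0, 0.5, 0.9]
width: 0.0516
```

Call:
drive_tool --grip '[100,100,100,100,100]' --dp '[[0,0,-0.005],[0,0,-0.02],[0,0,-0.03],[0,0,-0.03],[0,0,-0.025]]' --rot '[[0,0,0],[0,0,0],[0,0,0],[0,0,0],[0,0,0]]'

```text
clock: 6.17
ee_pos: [0.6681, -0.0341, 0.1302]
orientation: [3.133, 0.22, 0.002]
force: [0.4, 0.8, 0.9]
width: 0.0524
```

```bash
python3 - <<'E'
from h import *
snap('wrist','w9.png');snap('side','s9.png')
plan([.485,.0833,.14],YAW)
E
```

```text
t 6.27 p [ 0.6707 -0.0347  0.1339] d [-0.1857  0.118   0.0061] rv [ 0.0032 -0.0077  0.0021] w 0.0522 f [ 0.8 -0.1 -0.1] rows 8
[-0.021, -0.018, -0.001] [0.0, -0.001, 0.0]
[-0.021, -0.018, -0.001] [0.0, -0.001, 0.0]
[-0.021, -0.018, -0.001] [0.0, -0.001, 0.0]
[-0.021, -0.018, -0.001] [0.0, -0.001, 0.0]
[-0.021, -0.018, -0.001] [0.0, -0.001, 0.0]
[-0.021, -0.018, -0.001] [0.0, -0.001, 0.0]
[-0.021, -0.018, -0.001] [0.0, -0.001, 0.0]
[-0.021, -0.018, -0.001] [0.0, -0.001, 0.0]
```

View pics/w9.png

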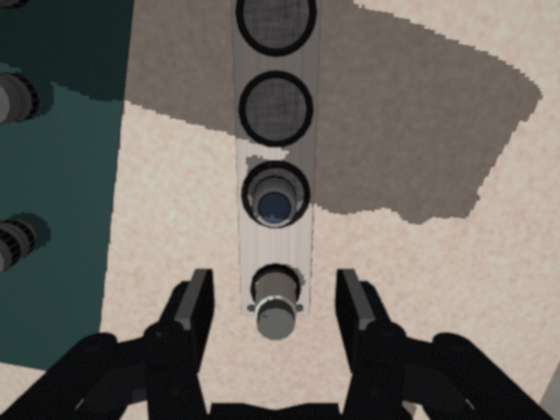

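View pics/s9.png

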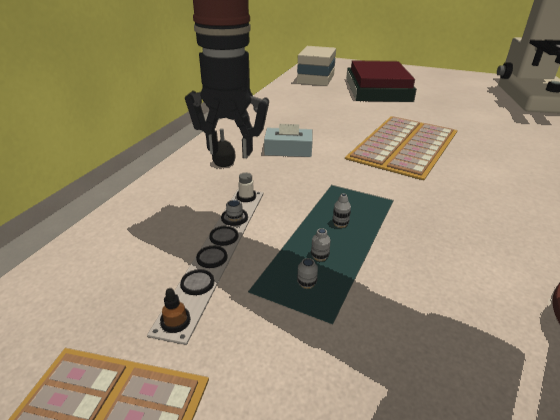

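The 32 stands upright in its cup. The wrist camera sees the free cups too, so I'll measure those and move on to the 43.

```bash
python3 - <<'E'
from h import *
o,im=snap('wrist','w10.png'); T,_=lens(im,o)
felt(im,T); plan([.485,.0833,.14],YAW)
E
```

```text
cup [271.4 310.4] [26.8 31. ] [ 0.6828 -0.1334  0.013 ]
cup [271.1 284.7] [44.7 45.8] [ 0.6792 -0.1092  0.013 ]
cup [269.5 196.2] [43.4 45.9] [ 0.6676 -0.0344  0.013 ]
cup [271.1 190.8] [61.8 62.4] [ 0.6683 -0.0301  0.013 ]
cup [270.8 106.1] [72.7 74.5] [0.6598 0.0302 0.013 ]
hole [271.  106.7] [59.4 61.6] [0.66   0.0298 0.013 ]
cup [270.7  12.6] [73.4 77. ] [0.6519 0.0872 0.013 ]
t 6.32 p [ 0.6696 -0.0345  0.131 ] d [-0.1846  0.1178  0.009 ] rv [ 0.002  -0.0047  0.002 ] w 0.0521 f [-0.2  0.4 -1.2] rows 8
[-0.021, -0.018, -0.001] [0.0, -0.001, 0.0]
[-0.021, -0.018, -0.001] [0.0, -0.001, 0.0]
[-0.021, -0.018, -0.001] [0.0, -0.001, 0.0]
[-0.021, -0.018, -0.001] [0.0, -0.001, 0.0]
[-0.021, -0.018, -0.001] [0.0, -0.001, 0.0]
[-0.021, -0.018, -0.001] [0.0, -0.001, 0.0]
[-0.021, -0.018, -0.001] [0.0, -0.001, 0.0]
[-0.021, -0.018, -0.001] [0.0, -0.001, 0.0]
```

Call:
drive_tool --grip '[100,100,100,100,100]' --dp '[[-0.021,-0.018,-0.001],[-0.021,-0.018,-0.001],[-0.021,-0.018,-0.001],[-0.021,-0.018,-0.001],[-0.021,-0.018,-0.001]]' --rot '[[0,-0.001,0],[0,-0.001,0],[0,-0.001,0],[0,-0.001,0],[0,-0.001,0]]'

```text
clock: 6.73
ee_pos: [0.5494, 0.0411, 0.1314]
orientation: [-3.134, -0.219, 0.011]
force: [0.5, 1.7, 0.6]
width: 0.0519
```

Call:
drive_tool --grip '[100,100,100,100]' --dp '[[-0.021,-0.018,0],[-0.021,-0.018,0],[-0.021,-0.018,0],[0,0,0]]' --rot '[[0,0,0],[0,0,0],[0,0,0],[0,0,0]]'

```text
clock: 7.07
ee_pos: [0.4773, 0.0874, 0.1318]
orientation: [-3.133, -0.223, 0.014]
force: [0.0, 0.1, 0.1]
width: 0.0521
```

```bash
python3 - <<'E'
from h import *
o,im=snap('wrist','w11.png'); T,L=lens(im,o)
for c,a in L: print(c.round(1),a,ray(im,c,.045,T).round(4))
plan([.485,.0833,.012],YAW)
E
```

```text
[285.5 222. ] 364 [0.4845 0.0825 0.045 ]
[269.2 320.8] 165 [0.4845 0.0037 0.045 ]
t 7.12 p [0.4794 0.0863 0.1322] d [ 0.0056 -0.003  -0.1202] rv [-0.0004  0.0066  0.0039] w 0.052 f [0.7 0.2 0.4] rows 5
[0.001, 0.001, 0.024] [-0.0, 0.001, 0.001]
[0.001, 0.001, 0.024] [-0.0, 0.001, 0.001]
[0.001, 0.001, 0.024] [-0.0, 0.001, 0.001]
[0.001, 0.001, 0.024] [-0.0, 0.001, 0.001]
[0.001, 0.001, 0.024] [-0.0, 0.001, 0.001]
```

View pics/w11.png

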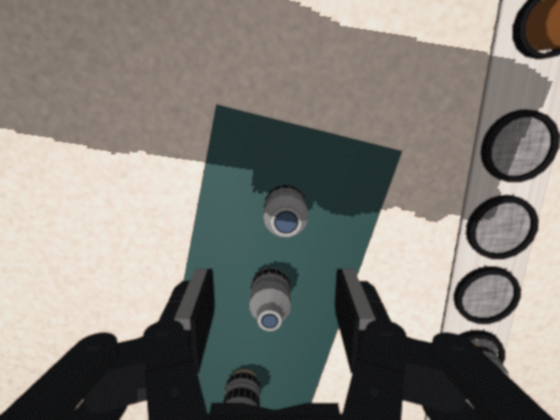

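Call:
drive_tool --grip '[100,100,100,100,100]' --dp '[[0.003,0.002,0.015],[0.002,0.002,0.015],[0,0,0.015],[0,0,0.005],[0,0,0]]' --rot '[[0,0.003,0.002],[0,0.003,0.002],[0,0,0],[0,0,0],[0,0,0]]'

```text
clock: 7.53
ee_pos: [0.4859, 0.0815, 0.0812]
orientation: [-3.134, -0.213, 0.003]
force: [-0.8, 0.5, 0.3]
width: 0.0516
```

```bash
python3 - <<'E'
from h import *
o,im=snap('wrist','w12.png'); T,L=lens(im,o)
for c,a in L: print(c.round(1),a,ray(im,c,.045,T).round(4))
plan([.4848,.0828,.011],YAW)
E
```

```text
[272.7 244.4] 555 [0.4846 0.0826 0.045 ]
[254. 366.] 239 [0.4842 0.0015 0.045 ]
t 7.58 p [0.4865 0.0816 0.0825] d [-0.0017  0.0012 -0.0715] rv [-0.0002  0.0007 -0.0024] w 0.0519 f [ 0.8 -0.4  0.5] rows 3
[-0.0, -0.0, 0.024] [-0.0, 0.0, -0.001]
[-0.001, -0.0, 0.024] [-0.0, 0.0, -0.001]
[-0.001, -0.0, 0.024] [-0.0, 0.0, -0.001]
```

Call:
drive_tool --grip '[100,100,100,100,100]' --dp '[[-0.001,-0.001,0.02],[-0.0005,0,0.02],[0,0,0.02],[0,0,0.009],[0,0,0]]' --rot '[[0,0,0],[0,0,0],[0,0,0],[0,0,0],[0,0,0]]'

```text
clock: 8.0
ee_pos: [0.4842, 0.0826, 0.0128]
orientation: [-3.134, -0.213, 0.003]
force: [-0.3, -0.2, 0.8]
width: 0.0522
```

Call:
drive_tool --grip '[120,135,150,170,200]' --dp '[[0,0,0],[0,0,0],[0,0,0],[0,0,0],[0,0,0]]' --rot '[[0,0,0],[0,0,0],[0,0,0],[0,0,0],[0,0,0]]'

```text
clock: 8.42
ee_pos: [0.4863, 0.0825, 0.0157]
orientation: [3.134, 0.213, 0.005]
force: [-1.8, 0.2, 5.5]
width: 0.0294
```

Call:
drive_tool --grip '[200,200]' --dp '[[0,0,0],[0,0,0]]' --rot '[[0,0,0],[0,0,0]]'

```text
clock: 8.58
ee_pos: [0.4863, 0.0825, 0.0157]
orientation: [3.134, 0.214, 0.005]
force: [-1.2, 0.1, 4.9]
width: 0.0296
```

```bash
python3 - <<'E'
from h import *
o,im=snap('wrist','w13.png'); T,L=lens(im,o)
for c,a in L: print(c.round(1),a,(ray(im,c,.045,T)-o['ee_pos']).round(4))
plan([.4848,.0828,.011],YAW)
E
```

```text
[274.5 323.9] 1090 [-0.0002  0.0001  0.0293]
t 8.63 p [0.4863 0.0825 0.0157] d [-0.0015  0.0003 -0.0047] rv [ 0.0007 -0.003  -0.002 ] w 0.0297 f [-2.3 -0.1  5.9] rows 1
[-0.001, -0.001, 0.005] [0.001, -0.003, -0.002]
```

View pics/w13.png

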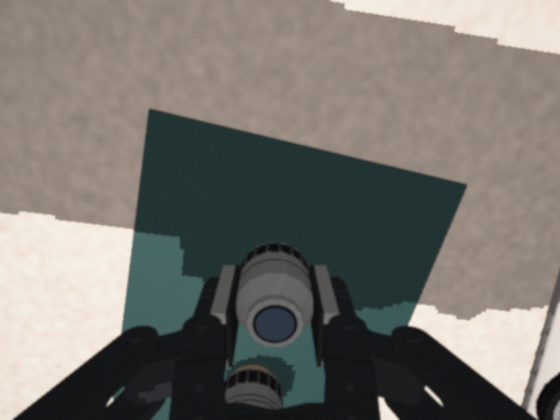

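The 43 is gripped centred; its underside is 13.7 mm below the TCP. Lifting and carrying it.

Call:
drive_tool --grip '[200,200,200,200,200]' --dp '[[0,0,-0.012],[0,0,-0.025],[0,0,-0.03],[0.008,0.006,0],[0.018,0.009,0]]' --rot '[[0,0,0],[0,0,0],[0,0,0],[0,0,0],[0,0,0]]'

```text
clock: 9.05
ee_pos: [0.514, 0.0715, 0.0848]
orientation: [3.134, 0.215, 0.008]
force: [-1.1, -0.9, -1.4]
width: 0.0295
```

Call:
drive_tool --grip '[200,200,200,200,200]' --dp '[[0.025,0.012,0],[0.025,0.012,0],[0.025,0.012,0],[0.025,0.01,0],[0.02,0.008,0]]' --rot '[[0,0,0],[0,0,0],[0,0,0],[0,0,0],[0,0,0]]'

```text
clock: 9.47
ee_pos: [0.6411, 0.0332, 0.0824]
orientation: [3.134, 0.213, 0.003]
force: [0.4, -0.1, -0.7]
width: 0.0294
```

Call:
drive_tool --grip '[200,200]' --dp '[[0.01,0.003,0],[0,0,0]]' --rot '[[0,0,0],[0,0,0]]'

```text
clock: 9.63
ee_pos: [0.6514, 0.0316, 0.0821]
orientation: [3.134, 0.212, 0.004]
force: [0.3, -0.0, -1.4]
width: 0.0294
```

```bash
python3 - <<'E'
from h import *
o,im=snap('wrist','w14.png'); T,L=lens(im,o)
for c,a in L: print(c.round(1),a)
plan([.6595,.0298,.0227],YAW)
E
```

```text
[274.5 323.8] 1076
[290.7 346.1] 364
t 9.68 p [0.6502 0.0321 0.082 ] d [ 0.0093 -0.0023 -0.0593] rv [ 0.0002 -0.0012 -0.0023] w 0.0298 f [-0.6 -0.2 -1.2] rows 3
[0.003, 0.001, 0.02] [0.0, -0.0, -0.001]
[0.003, 0.001, 0.02] [0.0, -0.0, -0.001]
[0.003, 0.001, 0.02] [0.0, -0.0, -0.001]
```

Call:
drive_tool --grip '[200,200,200,200,200]' --dp '[[0.005,0.002,0.01],[0.004,0.0015,0.02],[0,0,0.016],[0,0,0.008],[0,0,0]]' --rot '[[0,0,0],[0,0,0],[0,0,0],[0,0,0],[0,0,0]]'

```text
clock: 10.1
ee_pos: [0.6567, 0.0307, 0.0247]
orientation: [-3.133, -0.214, 0.005]
force: [0.1, 0.3, -1.7]
width: 0.0298
```

```bash
python3 - <<'E'
from h import *
o,im=snap('wrist','w15.png'); T,L=lens(im,o)
felt(im,T)
plan([.6595,.0298,.0227],YAW)
E
```

```text
cup [279.  391.1] [64.2 66.3] [ 0.6689 -0.0416  0.013 ]
cup [281.8 142.1] [119.4 120.3] [0.6515 0.0901 0.013 ]
hole [281.7 142.7] [98.5 99.5] [0.6516 0.0899 0.013 ]
cup [282.4 -10.1] [114.1 119.8] [0.6438 0.1454 0.013 ]
t 10.15 p [0.6577 0.0305 0.0264] d [ 0.0018 -0.0007 -0.0037] rv [-0.0006  0.0012 -0.0017] w 0.0297 f [ 0.4  0.5 -1. ] rows 1
[0.002, 0.001, 0.004] [-0.001, 0.001, -0.002]
```

View pics/w15.png

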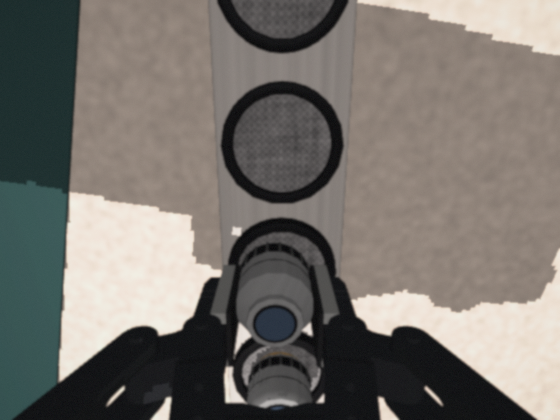

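Call:
drive_tool --grip '[200,200,200,200]' --dp '[[0.002,0.001,0],[0,0,0.0015],[0,0,0.0015],[0,0,0]]' --rot '[[0,0,0],[0,0,0],[0,0,0],[0,0,0]]'

```text
clock: 10.48
ee_pos: [0.6615, 0.0294, 0.0249]
orientation: [3.134, 0.213, 0.003]
force: [0.0, 0.6, -1.7]
width: 0.0295
```

Call:
drive_tool --grip '[200,200]' --dp '[[0,0,0.001],[0,0,0]]' --rot '[[0,0,0],[0,0,0]]'

```text
clock: 10.65
ee_pos: [0.6612, 0.0294, 0.0234]
orientation: [3.134, 0.213, 0.002]
force: [0.2, 1.0, -0.9]
width: 0.0295
```

Call:
drive_tool --grip '[200,200,200]' --dp '[[0,0,0.001],[0,0,0.001],[0,0,0]]' --rot '[[0,0,0],[0,0,0],[0,0,0]]'

```text
clock: 10.9
ee_pos: [0.6613, 0.0294, 0.0227]
orientation: [3.134, 0.214, 0.002]
force: [-4.1, -0.5, 9.0]
width: 0.0296
```

Contact at exactly the predicted z = 0.0227. Releasing and retreating.

Call:
drive_tool --grip '[168,160,150,130,100]' --dp '[[0,0,0],[0,0,0],[0,0,0],[0,0,0],[0,0,0]]' --rot '[[0,0,0],[0,0,0],[0,0,0],[0,0,0],[0,0,0]]'

```text
clock: 11.32
ee_pos: [0.6611, 0.0294, 0.0212]
orientation: [3.134, 0.213, 0.001]
force: [-0.2, -0.5, 0.2]
width: 0.0514
```

Call:
drive_tool --grip '[100,100,100,100,100]' --dp '[[0,0,-0.005],[0,0,-0.02],[0,0,-0.03],[0,0,-0.03],[0,0,-0.025]]' --rot '[[0,0,0],[0,0,0],[0,0,0],[0,0,0],[0,0,0]]'

```text
clock: 11.73
ee_pos: [0.6612, 0.0294, 0.1338]
orientation: [3.134, 0.214, 0.003]
force: [-0.3, -0.9, 0.5]
width: 0.0521
```

```bash
python3 - <<'E'
from h import *
snap('side','s16.png');o,im=snap('wrist','w16.png'); T,L=lens(im,o)
felt(im,T)
plan([.4835,.013,.10],YAW)
E
```

```text
cup [269.7 344.9] [40.6 41.8] [ 0.6792 -0.1093  0.013 ]
cup [267.7 268.5] [35.3 38.1] [ 0.6676 -0.0341  0.013 ]
cup [269.  263.9] [53.2 56.9] [ 0.6681 -0.0297  0.013 ]
cup [269.5 211.1] [20.3 21.7] [0.6625 0.0157 0.013 ]
cup [269.5 194.4] [37.  39.3] [0.6607 0.0291 0.013 ]
cup [268.5 192.6] [60.2 61. ] [0.6598 0.0304 0.013 ]
cup [ 43. 181.] [46.4 49.1] [0.4916 0.017  0.013 ]
cup [267.8 112. ] [70.2 72.4] [0.6515 0.0893 0.013 ]
hole [267.9 112.3] [58.5 60. ] [0.6517 0.0892 0.013 ]
cup [267.1  16.6] [71.7 76.3] [0.6432 0.1493 0.013 ]
t 11.83 p [0.6638 0.0291 0.1375] d [-0.1803 -0.0161 -0.0375] rv [ 0.0024 -0.0089 -0.0019] w 0.0517 f [ 1.4 -0.5  1.4] rows 7
[-0.026, -0.001, 0.005] [0.0, -0.001, -0.0]
[-0.026, -0.001, 0.005] [0.0, -0.001, -0.0]
[-0.026, -0.001, 0.005] [0.0, -0.001, -0.0]
[-0.026, -0.001, 0.005] [0.0, -0.001, -0.0]
[-0.026, -0.001, 0.005] [0.0, -0.001, -0.0]
[-0.026, -0.001, 0.005] [0.0, -0.001, -0.0]
[-0.026, -0.001, 0.005] [0.0, -0.001, -0.0]
```

View pics/w16.png

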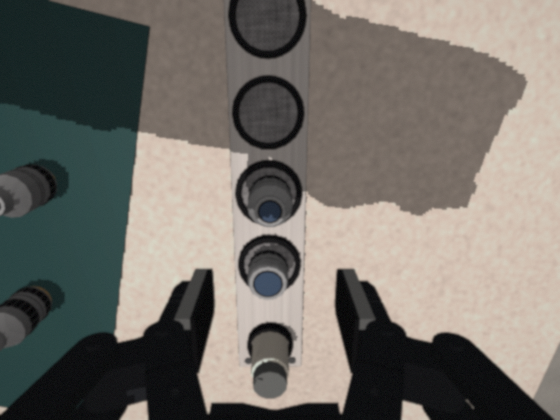

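View pics/s16.png

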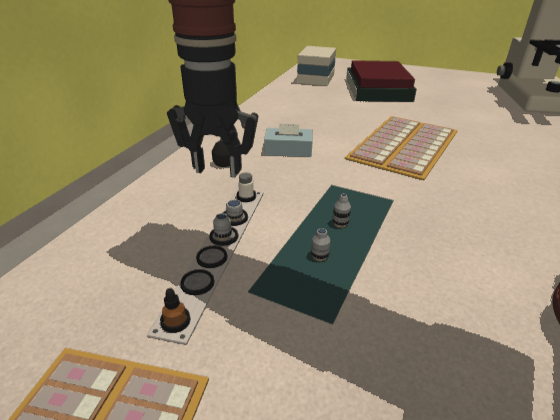

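The 43 stands upright, centred in its cup. Next is the 54 at about (0.4835, 0.013).

Call:
drive_tool --grip '[100,100,100,100,100]' --dp '[[-0.026,-0.001,0.005],[-0.026,-0.001,0.005],[-0.026,-0.001,0.005],[-0.026,-0.001,0.005],[-0.026,-0.001,0.004]]' --rot '[[0,-0.001,0],[0,-0.001,0],[0,-0.001,0],[0,-0.001,0],[0,0,0]]'

```text
clock: 12.25
ee_pos: [0.5299, 0.0168, 0.1064]
orientation: [3.134, 0.214, -0.006]
force: [-0.3, 0.6, -0.1]
width: 0.0516
```

Call:
drive_tool --grip '[100,100,100,100]' --dp '[[-0.026,-0.001,0.003],[-0.015,-0.001,0],[-0.008,0,0],[0,0,0]]' --rot '[[0,0,0],[0,0,0],[0,0,0],[0,0,0]]'

```text
clock: 12.58
ee_pos: [0.4813, 0.0122, 0.1043]
orientation: [3.134, 0.213, -0.006]
force: [0.0, -0.4, 0.1]
width: 0.0517
```

```bash
python3 - <<'E'
from h import *
o,im=snap('wrist','w17.png'); T,L=lens(im,o)
for c,a in L: print(c.round(1),a,ray(im,c,.056,T).round(4))
plan([.4837,.013,.014],YAW)
E
```

```text
[279.1 237.7] 265 [0.4836 0.0122 0.056 ]
[546.4 323.5] 620 [ 0.6533 -0.0221  0.056 ]
[239.2 399.1] 68 [ 0.4736 -0.1077  0.056 ]
t 12.63 p [0.4824 0.0121 0.1045] d [ 0.0013  0.0009 -0.0905] rv [ 0.0002  0.0027 -0.0024] w 0.0521 f [ 0.1 -0.4  1.6] rows 4
[0.0, -0.0, 0.023] [0.0, 0.001, -0.001]
[0.0, -0.0, 0.023] [0.0, 0.001, -0.001]
[0.0, -0.0, 0.023] [0.0, 0.001, -0.001]
[0.0, -0.0, 0.023] [0.0, 0.001, -0.001]
```

Call:
drive_tool --grip '[100,100,100,100,100]' --dp '[[0.001,0,0.02],[0,0,0.03],[0,0,0.025],[0,0,0.014],[0,0,0]]' --rot '[[0,0.001,-0.001],[0,0.001,-0.001],[0,0,0],[0,0,0],[0,0,0]]'

```text
clock: 13.05
ee_pos: [0.4816, 0.0128, 0.0121]
orientation: [-3.133, -0.217, 0.01]
force: [-0.2, -0.1, -0.5]
width: 0.0521
```

```bash
python3 - <<'E'
from h import *
o,im=snap('wrist','w18.png'); T,L=lens(im,o)
for c,a in L: print(c.round(1),a,ray(im,c,.056,T).round(4))
plan([.4837,.0127,.014],YAW)
E
```

```text
[280.2 355.2] 690 [0.4838 0.0118 0.056 ]
t 13.1 p [0.4826 0.0126 0.0141] d [ 0.0011  0.0001 -0.0001] rv [-0.0011  0.0039  0.0001] w 0.0518 f [ 0.5 -0.6  1.1] rows 1
[0.001, 0.0, 0.0] [-0.001, 0.004, 0.0]
```

View pics/w18.png

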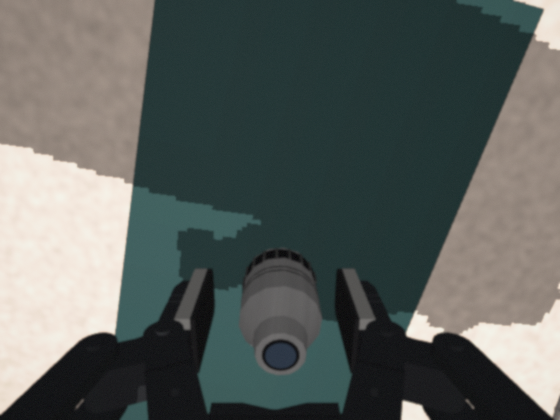

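The 54 is between the fingers, about 1 mm off towards +x. I'll correct that and close.

Call:
drive_tool --grip '[100,120,135,150,170]' --dp '[[0.001,0,0],[0,0,0],[0,0,0],[0,0,0],[0,0,0]]' --rot '[[-0.001,0.003,0],[0,0,0],[0,0,0],[0,0,0],[0,0,0]]'

```text
clock: 13.52
ee_pos: [0.4852, 0.0121, 0.0168]
orientation: [3.133, 0.217, 0.005]
force: [-2.4, 0.4, 3.7]
width: 0.0297
```

Call:
drive_tool --grip '[200,200,200]' --dp '[[0,0,0],[0,0,0],[0,0,0]]' --rot '[[0,0,0],[0,0,0],[0,0,0]]'

```text
clock: 13.77
ee_pos: [0.4852, 0.0121, 0.0167]
orientation: [3.133, 0.216, 0.005]
force: [-1.3, 0.6, 5.9]
width: 0.0298
```

```bash
python3 - <<'E'
from h import *
o,im=snap('wrist','w19.png'); T,L=lens(im,o)
for c,a in L: print(c.round(1),a,(ray(im,c,.056,T)-o['ee_pos']).round(4))
plan([.651,.088,.09],YAW)
E
```

```text
[274.8 342.9] 647 [-0.0001 -0.0002  0.0393]
t 13.82 p [0.4852 0.0121 0.0167] d [0.1658 0.0759 0.0733] rv [ 0.0018 -0.0034 -0.    ] w 0.0297 f [-1.1 -0.4  4.2] rows 7
[0.025, -0.007, -0.01] [0.0, -0.0, -0.0]
[0.025, -0.007, -0.01] [0.0, -0.0, -0.0]
[0.025, -0.007, -0.01] [0.0, -0.0, -0.0]
[0.025, -0.007, -0.01] [0.0, -0.0, -0.0]
[0.025, -0.007, -0.01] [0.0, -0.0, -0.0]
[0.025, -0.007, -0.01] [0.0, -0.0, -0.0]
[0.025, -0.007, -0.01] [0.0, -0.0, -0.0]
```

Call:
drive_tool --grip '[200,200,200,200,200]' --dp '[[0,0,-0.012],[0,0,-0.025],[0,0,-0.03],[0.012,-0.004,-0.003],[0.02,-0.007,0]]' --rot '[[0,0,0],[0,0,0],[0,0,0],[0,0,0],[0,0,0]]'

```text
clock: 14.23
ee_pos: [0.5159, 0.0271, 0.0894]
orientation: [3.132, 0.215, 0.01]
force: [-0.6, 0.4, -2.5]
width: 0.0297
```

Call:
drive_tool --grip '[200,200,200,200,200]' --dp '[[0.025,-0.008,0],[0.025,-0.008,0],[0.025,-0.008,0],[0.025,-0.007,0],[0.022,-0.006,0]]' --rot '[[0,0,0],[0,0,0],[0,0,0],[0,0,0],[0,0,0]]'

```text
clock: 14.65
ee_pos: [0.6316, 0.082, 0.0865]
orientation: [3.133, 0.217, 0.004]
force: [0.8, -1.0, -1.8]
width: 0.0294
```

Call:
drive_tool --grip '[200,200,200]' --dp '[[0.012,-0.003,0],[0.005,-0.002,0],[0,0,0]]' --rot '[[0,0,0],[0,0,0],[0,0,0]]'

```text
clock: 14.9
ee_pos: [0.6468, 0.0888, 0.0861]
orientation: [3.133, 0.217, 0.003]
force: [0.2, -0.0, -1.7]
width: 0.0297
```

```bash
python3 - <<'E'
from h import *
plan([.6513,.0888,.0237],YAW,n=1)
E
```

```text
t 14.9 p [0.6468 0.0888 0.0861] d [ 0.0045 -0.     -0.0624] rv [ 0.001  -0.0018  0.0006] w 0.0297 f [ 0.2 -0.  -1.7] rows 1
[0.004, 0.001, 0.062] [0.001, -0.002, 0.001]
```

Call:
drive_tool --grip '[200,200,200,200,200]' --dp '[[0.004,0,0.01],[0.001,0,0.02],[0,0,0.018],[0,0,0.009],[0,0,0]]' --rot '[[0,0,0],[0,0,0],[0,0,0],[0,0,0],[0,0,0]]'

```text
clock: 15.32
ee_pos: [0.649, 0.0888, 0.0259]
orientation: [3.134, 0.216, -0.004]
force: [-1.2, 0.3, -2.0]
width: 0.0299
```

```bash
python3 - <<'E'
from h import *
o,im=snap('wrist','w20.png'); T,L=lens(im,o); felt(im,T)
plan([.6513,.0888,.0237],YAW,n=1)
E
```

```text
cup [281.1 133. ] [119.5 120.9] [0.6429 0.1517 0.013 ]
hole [281.2 133.7] [ 99.  100.2] [0.643  0.1514 0.013 ]
t 15.37 p [0.65   0.0888 0.0277] d [ 0.0013 -0.     -0.004 ] rv [ 0.0006  0.0006 -0.0003] w 0.0293 f [-0.1  0.3 -0.9] rows 1
[0.001, 0.0, 0.004] [0.001, 0.001, -0.0]
```

View pics/w20.png

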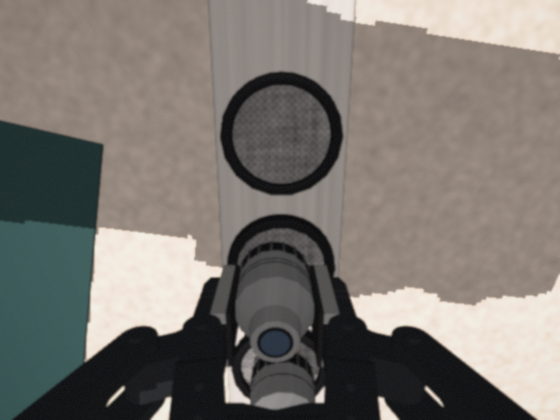

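The 54 is poised above the second cup from the oil bottle. Lowering it.

Call:
drive_tool --grip '[200,200,200,200,200]' --dp '[[0.0015,0,0.001],[0,0,0.0015],[0,0,0.001],[0,0,0.001],[0,0,0]]' --rot '[[0,0,0],[0,0,0],[0,0,0],[0,0,0],[0,0,0]]'

```text
clock: 15.78
ee_pos: [0.6532, 0.0893, 0.0247]
orientation: [3.133, 0.217, 0.004]
force: [0.3, -0.4, -2.4]
width: 0.0294
```

Call:
drive_tool --grip '[200,200]' --dp '[[0,0,0.001],[0,0,0]]' --rot '[[0,0,0],[0,0,0]]'

```text
clock: 15.95
ee_pos: [0.6533, 0.0893, 0.0239]
orientation: [3.133, 0.217, 0.004]
force: [-0.1, -0.8, 0.4]
width: 0.0299
```

Call:
drive_tool --grip '[200,200]' --dp '[[0,0,0.001],[0,0,0]]' --rot '[[0,0,0],[0,0,0]]'

```text
clock: 16.12
ee_pos: [0.6533, 0.0893, 0.0238]
orientation: [3.133, 0.217, 0.004]
force: [-3.1, -0.5, 8.5]
width: 0.0297
```

Call:
drive_tool --grip '[168,160,150,130,100]' --dp '[[0,0,0],[0,0,0],[0,0,0],[0,0,0],[0,0,0]]' --rot '[[0,0,0],[0,0,0],[0,0,0],[0,0,0],[0,0,0]]'

```text
clock: 16.53
ee_pos: [0.653, 0.0892, 0.0223]
orientation: [3.133, 0.217, 0.003]
force: [0.1, -0.3, 0.5]
width: 0.0512
```

Call:
drive_tool --grip '[100,100,100,100,100]' --dp '[[0,0,-0.005],[0,0,-0.02],[0,0,-0.03],[0,0,-0.03],[0,0,-0.025]]' --rot '[[0,0,0],[0,0,0],[0,0,0],[0,0,0],[0,0,0]]'

```text
clock: 16.95
ee_pos: [0.653, 0.0894, 0.1349]
orientation: [3.133, 0.217, 0.005]
force: [0.3, -0.0, -0.1]
width: 0.0519
```

```bash
python3 - <<'E'
from h import *
snap('side','s21.png');o,im=snap('wrist','w21.png'); T,L=lens(im,o)
felt(im,T)
plan([.4735,-.0945,.11],YAW)
E
```

```text
cup [267.2 334. ] [36.7 38. ] [ 0.6678 -0.0387  0.013 ]
cup [269.5 269. ] [37.5 38.3] [0.6612 0.0252 0.013 ]
cup [268.4 262.6] [52.9 56.6] [0.6595 0.0309 0.013 ]
cup [269.6 216.9] [15.3 16.6] [0.6552 0.0706 0.013 ]
cup [269.9 195.5] [38.7 39.9] [0.6531 0.0881 0.013 ]
cup [268.1 193. ] [60.2 60.5] [0.6514 0.0898 0.013 ]
cup [267.4 109.6] [69.9 71.9] [0.6428 0.151  0.013 ]
hole [267.6 109.9] [58.8 60.5] [0.643  0.1508 0.013 ]
cup [266.6 -14.1] [56.9 63.7] [0.6323 0.227  0.013 ]
t 17.05 p [0.6556 0.0892 0.1386] d [-0.1821 -0.1837 -0.0286] rv [ 0.0027 -0.0101  0.    ] w 0.0517 f [0.9 0.8 1.1] rows 9
[-0.023, 0.017, 0.003] [0.0, -0.001, 0.0]
[-0.023, 0.017, 0.003] [0.0, -0.001, 0.0]
[-0.023, 0.017, 0.003] [0.0, -0.001, 0.0]
[-0.023, 0.017, 0.003] [0.0, -0.001, 0.0]
[-0.023, 0.017, 0.003] [0.0, -0.001, 0.0]
[-0.023, 0.017, 0.003] [0.0, -0.001, 0.0]
[-0.023, 0.017, 0.003] [0.0, -0.001, 0.0]
[-0.023, 0.017, 0.003] [0.0, -0.001, 0.0]
[-0.023, 0.017, 0.003] [0.0, -0.001, 0.0]
```

View pics/w21.png

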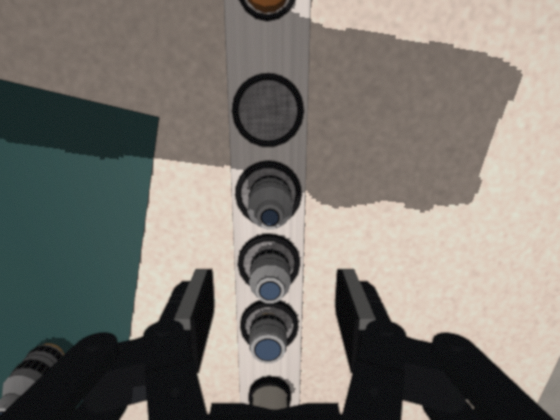

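View pics/s21.png

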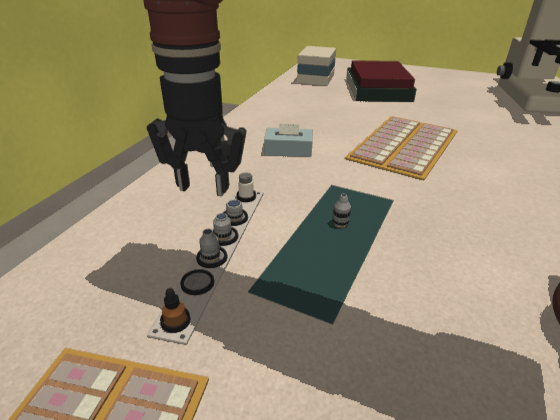

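Three are seated upright. Last is the 65 at about (0.473,-0.0945).

Call:
drive_tool --grip '[100,100,100,100,100]' --dp '[[-0.015,0.011,0.002],[-0.023,0.017,0.003],[-0.023,0.017,0.003],[-0.023,0.017,0.003],[-0.023,0.017,0.003]]' --rot '[[0,-0.001,0],[0,-0.001,0],[0,-0.001,0],[0,-0.001,0],[0,-0.001,0]]'

```text
clock: 17.47
ee_pos: [0.5564, -0.0042, 0.1178]
orientation: [3.133, 0.217, -0.006]
force: [0.2, -0.5, -0.2]
width: 0.0516
```

Call:
drive_tool --grip '[100,100,100,100,100]' --dp '[[-0.023,0.017,0.003],[-0.023,0.017,0.003],[-0.023,0.017,0],[-0.023,0.017,0],[-0.006,0.004,0]]' --rot '[[0,0,0],[0,0,0],[0,0,0],[0,0,0],[0,0,0]]'

```text
clock: 17.88
ee_pos: [0.4682, -0.0902, 0.1124]
orientation: [3.133, 0.214, -0.007]
force: [0.3, -0.9, -0.6]
width: 0.0523
```

Call:
drive_tool --grip '[100,100]' --dp '[[0,0,0],[0,0,0]]' --rot '[[0,0,0],[0,0,0]]'

```text
clock: 18.05
ee_pos: [0.4708, -0.0884, 0.1129]
orientation: [3.133, 0.215, -0.004]
force: [1.0, 1.1, 0.3]
width: 0.0515
```

```bash
python3 - <<'E'
from h import *
o,im=snap('wrist','w22.png'); T,L=lens(im,o)
for c,a in L: print(c.round(1),a,ray(im,c,.067,T).round(4))
plan([.4735,-.0945,.016],YAW,n=1)
E
```

```text
[278.2 249.9] 76 [ 0.4735 -0.0948  0.067 ]
t 18.1 p [ 0.4711 -0.0881  0.1129] d [ 0.0024 -0.0064 -0.0969] rv [ 0.001   0.0024 -0.    ] w 0.0518 f [0.1 1.3 0.6] rows 1
[0.002, 0.007, 0.097] [0.001, 0.002, -0.0]
```

View pics/w22.png

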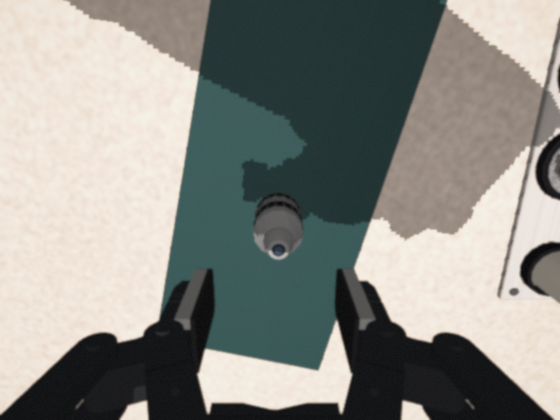

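Call:
drive_tool --grip '[100,100,100,100,100]' --dp '[[0.001,0.004,0.005],[0.0005,0.003,0.015],[0,0,0.03],[0,0,0.028],[0,0,0.018]]' --rot '[[0.001,0.002,0],[0,0,0],[0,0,0],[0,0,0],[0,0,0]]'

```text
clock: 18.52
ee_pos: [0.4723, -0.0941, 0.0138]
orientation: [-3.133, -0.219, 0.005]
force: [-0.4, 0.4, -0.0]
width: 0.0519
```

Call:
drive_tool --grip '[100,100]' --dp '[[0,0,0],[0,0,0]]' --rot '[[0,0,0],[0,0,0]]'

```text
clock: 18.68
ee_pos: [0.4724, -0.0943, 0.0161]
orientation: [-3.133, -0.218, 0.005]
force: [-0.3, 0.2, 0.5]
width: 0.0522
```

```bash
python3 - <<'E'
from h import *
o,im=snap('wrist','w23.png'); T,L=lens(im,o)
for c,a in L: print(c.round(1),a,ray(im,c,.067,T).round(4))
plan([.4735,-.0946,.016],YAW,n=1)
E
```

```text
[277.9 370.5] 232 [ 0.4737 -0.0953  0.067 ]
t 18.73 p [ 0.4734 -0.095   0.0175] d [ 0.0001  0.0004 -0.0015] rv [0.0001 0.0009 0.0008] w 0.0515 f [ 0.4 -0.2  0.4] rows 1
[0.0, -0.0, 0.001] [0.0, 0.001, 0.001]
```

View pics/w23.png

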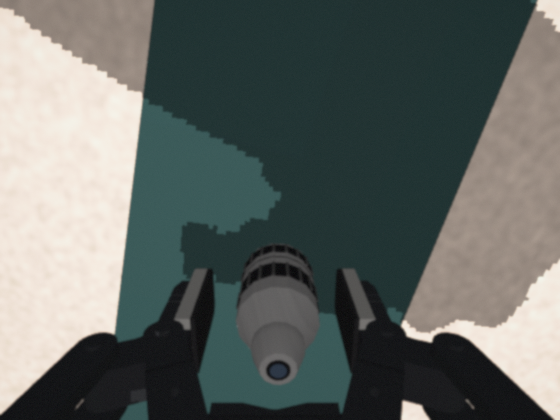

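The 65 is centred between the fingers, so I'll close on it.

Call:
drive_tool --grip '[120,135,150,170,200]' --dp '[[0,0,0],[0,0,0],[0,0,0],[0,0,0],[0,0,0]]' --rot '[[0,0,0],[0,0,0],[0,0,0],[0,0,0],[0,0,0]]'

```text
clock: 19.15
ee_pos: [0.4738, -0.0956, 0.0181]
orientation: [3.133, 0.217, 0.001]
force: [0.6, 1.4, 6.1]
width: 0.0302
```

Call:
drive_tool --grip '[200,200]' --dp '[[0,0,0],[0,0,0]]' --rot '[[0,0,0],[0,0,0]]'

```text
clock: 19.32
ee_pos: [0.4738, -0.0956, 0.0181]
orientation: [3.133, 0.217, 0.002]
force: [0.6, 1.4, 7.2]
width: 0.03
```

```bash
python3 - <<'E'
from h import *
o,im=snap('wrist','w24.png'); T,L=lens(im,o)
for c,a in L: print(c.round(1),a,(ray(im,c,.067,T)-o['ee_pos']).round(4))
plan([.6425,.1500,.1],YAW)
E
```

```text
[274.1 362.4] 225 [-0.0003  0.0002  0.0489]
t 19.37 p [ 0.4738 -0.0956  0.0181] d [0.1687 0.2456 0.0819] rv [ 0.0011 -0.0009  0.    ] w 0.0297 f [0.6 1.7 6.4] rows 11
[0.018, -0.02, -0.007] [0.0, -0.0, 0.0]
[0.018, -0.02, -0.007] [0.0, -0.0, 0.0]
[0.018, -0.02, -0.007] [0.0, -0.0, 0.0]
[0.018, -0.02, -0.007] [0.0, -0.0, 0.0]
[0.018, -0.02, -0.007] [0.0, -0.0, 0.0]
[0.018, -0.02, -0.007] [0.0, -0.0, 0.0]
[0.018, -0.02, -0.007] [0.0, -0.0, 0.0]
[0.018, -0.02, -0.007] [0.0, -0.0, 0.0]
[0.018, -0.02, -0.007] [0.0, -0.0, 0.0]
[0.018, -0.02, -0.007] [0.0, -0.0, 0.0]
[0.018, -0.02, -0.007] [0.0, -0.0, 0.0]
```

Call:
drive_tool --grip '[200,200,200,200,200]' --dp '[[0,0,-0.012],[0,0,-0.025],[0,0,-0.03],[0,0,-0.028],[0.01,-0.011,0]]' --rot '[[0,0,0],[0,0,0],[0,0,0],[0,0,0],[0,0,0]]'

```text
clock: 19.78
ee_pos: [0.4833, -0.0852, 0.1184]
orientation: [3.13, 0.214, 0.008]
force: [1.3, -0.7, -1.0]
width: 0.0299
```

Call:
drive_tool --grip '[200,200,200,200,200]' --dp '[[0.02,-0.022,0],[0.02,-0.022,0],[0.02,-0.022,0],[0.02,-0.022,0],[0.02,-0.022,0]]' --rot '[[0,0,0],[0,0,0],[0,0,0],[0,0,0],[0,0,0]]'

```text
clock: 20.2
ee_pos: [0.5657, 0.0411, 0.1123]
orientation: [3.134, 0.216, -0.002]
force: [0.8, -1.6, -2.4]
width: 0.0299
```

Call:
drive_tool --grip '[200,200,200,200,200]' --dp '[[0.02,-0.022,0],[0.02,-0.022,0],[0.02,-0.022,0],[0.018,-0.02,0],[0,0,0]]' --rot '[[0,0,0],[0,0,0],[0,0,0],[0,0,0],[0,0,0]]'

```text
clock: 20.62
ee_pos: [0.6318, 0.1393, 0.1115]
orientation: [-3.133, -0.221, 0.001]
force: [1.4, -0.0, -1.9]
width: 0.0298
```

```bash
python3 - <<'E'
from h import *
o,im=snap('wrist','w25.png'); T,L=lens(im,o);felt(im,T)
plan([.6428,.1503,.0251],YAW,n=1)
E
```

```text
cup [293.2 192.4] [70.  72.5] [0.6427 0.152  0.013 ]
hole [293.1 193.9] [59.  61.7] [0.6428 0.151  0.013 ]
cup [299.9  72. ] [35.6 37.9] [0.6347 0.2287 0.013 ]
cup [296.  72.] [63.8 68. ] [0.6323 0.2283 0.013 ]
hole [296.2  72.2] [58.1 60.5] [0.6324 0.2282 0.013 ]
t 20.67 p [0.6309 0.1376 0.1115] d [ 0.0119  0.0127 -0.0864] rv [-0.0002  0.0019  0.0025] w 0.0299 f [-0.7 -0.3 -1.8] rows 1
[0.014, -0.011, 0.086] [-0.0, 0.002, 0.003]
```

View pics/w25.png

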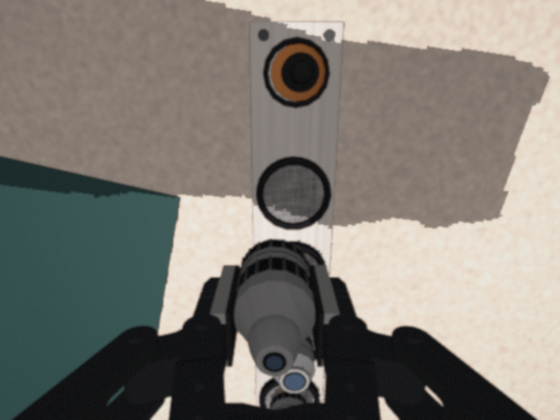

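The 65 is held upright about 17 mm short of the free cup, which the wrist camera puts at (0.643, 0.1505). I'll line up and descend.

Call:
drive_tool --grip '[200,200,200,200,200]' --dp '[[0.008,-0.006,0],[0.006,-0.005,0.005],[0,0,0.025],[0,0,0.025],[0,0,0.016]]' --rot '[[0,0,0.002],[0,0,0],[0,0,0],[0,0,0],[0,0,0]]'

```text
clock: 21.08
ee_pos: [0.6417, 0.1479, 0.0382]
orientation: [3.134, 0.213, -0.005]
force: [-1.3, -0.4, -2.4]
width: 0.0299
```

Call:
drive_tool --grip '[200,200]' --dp '[[0,0,0.006],[0,0,0]]' --rot '[[0,0,0],[0,0,0]]'

```text
clock: 21.25
ee_pos: [0.6414, 0.1479, 0.0328]
orientation: [3.134, 0.212, -0.007]
force: [-0.5, 0.5, -2.2]
width: 0.0298
```

```bash
python3 - <<'E'
from h import *
o,im=snap('wrist','w26.png')
plan([.6428,.1503,.0251],YAW,n=1)
E
```

```text
t 21.3 p [0.6425 0.1481 0.0346] d [ 0.0003  0.0022 -0.0095] rv [ 0.      0.0021 -0.0025] w 0.0296 f [-0.6  0.2 -1.4] rows 1
[0.001, -0.002, 0.009] [0.0, 0.002, -0.002]
```

View pics/w26.png

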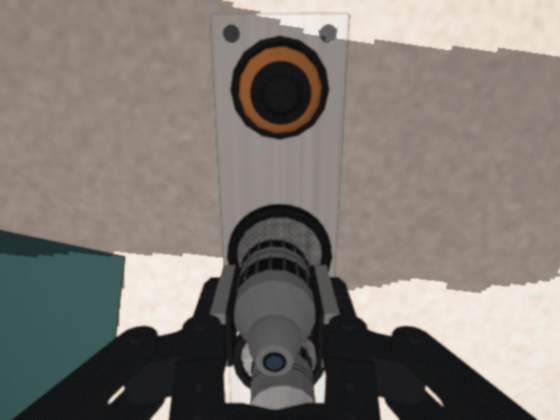

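Call:
drive_tool --grip '[200,200,200,200,200]' --dp '[[0.001,-0.002,0.002],[0,0,0.003],[0,0,0.0015],[0,0,0.001],[0,0,0]]' --rot '[[0,0.002,-0.002],[0,0,0],[0,0,0],[0,0,0],[0,0,0]]'

```text
clock: 21.72
ee_pos: [0.6437, 0.1507, 0.0273]
orientation: [3.134, 0.217, 0.002]
force: [0.4, 0.1, -2.7]
width: 0.0297
```

Call:
drive_tool --grip '[200,200]' --dp '[[0,0,0.001],[0,0,0]]' --rot '[[0,0,0],[0,0,0]]'

```text
clock: 21.88
ee_pos: [0.6437, 0.1506, 0.0262]
orientation: [3.134, 0.217, 0.002]
force: [-0.3, -0.3, -2.6]
width: 0.0299
```

Call:
drive_tool --grip '[200,200,200]' --dp '[[0,0,0.001],[0,0,0.001],[0,0,0]]' --rot '[[0,0,0],[0,0,0],[0,0,0]]'

```text
clock: 22.13
ee_pos: [0.6439, 0.1506, 0.0252]
orientation: [3.134, 0.217, 0.003]
force: [-3.9, 0.1, 5.2]
width: 0.0296
```

Contact at 0.0252, against 0.0251 predicted. Releasing.

Call:
drive_tool --grip '[168,160,150,130,100]' --dp '[[0,0,0],[0,0,0],[0,0,0],[0,0,0],[0,0,0]]' --rot '[[0,0,0],[0,0,0],[0,0,0],[0,0,0],[0,0,0]]'

```text
clock: 22.55
ee_pos: [0.6438, 0.1506, 0.0242]
orientation: [3.134, 0.217, 0.002]
force: [1.0, -0.8, 0.1]
width: 0.0511
```

Call:
drive_tool --grip '[100,100,100,100,100]' --dp '[[0,0,-0.005],[0,0,-0.02],[0,0,-0.03],[0,0,-0.03],[0,0,-0.03]]' --rot '[[0,0,0],[0,0,0],[0,0,0],[0,0,0],[0,0,0]]'

```text
clock: 22.97
ee_pos: [0.6433, 0.1506, 0.1407]
orientation: [3.134, 0.217, 0.001]
force: [0.3, 0.2, 0.9]
width: 0.0516
```

Call:
drive_tool --grip '[100,100,100,100,100]' --dp '[[-0.015,0,-0.015],[-0.03,0,-0.005],[-0.03,0,0],[-0.03,0,0],[-0.025,0,0]]' --rot '[[0,0,0],[0,0,0],[0,0,0],[0,0,0],[0,0,0]]'

```text
clock: 23.38
ee_pos: [0.5132, 0.1326, 0.1594]
orientation: [3.134, 0.217, 0.002]
force: [0.8, -0.7, 0.5]
width: 0.052
```

Call:
drive_tool --grip '[100,100,100]' --dp '[[-0.01,0,0],[0,0,0],[0,0,0]]' --rot '[[0,0,0],[0,0,0],[0,0,0]]'

```text
clock: 23.63
ee_pos: [0.5052, 0.1314, 0.1598]
orientation: [3.134, 0.216, 0.004]
force: [0.3, -0.3, -0.7]
width: 0.0519
```

```bash
python3 - <<'E'
from h import *
a=get_image('top');b=get_image('side')
A=a['color'][100:190,110:370,::-1];B=b['color'][160:340,130:280,::-1]
cv2.imwrite('pics/f1.png',cv2.resize(A,None,fx=3,fy=3,interpolation=cv2.INTER_CUBIC))
cv2.imwrite('pics/f2.png',cv2.resize(B,None,fx=3.2,fy=3.2,interpolation=cv2.INTER_CUBIC))
o=get_obs();print(o['clock'],o['ee_pos'],o['force'])
E
```

```text
23.7333 [0.50574582 0.13132558 0.15935018] [ 0.17202756  0.84690833 -0.22079968]
```

View pics/f1.png

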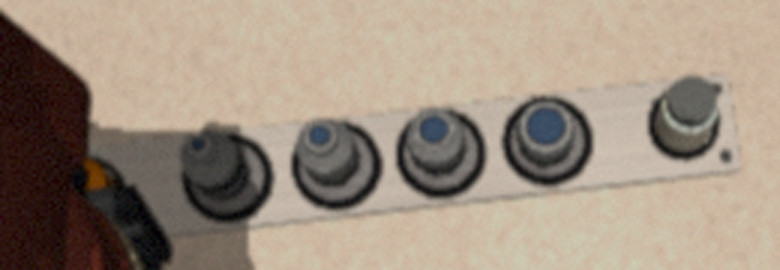

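View pics/f2.png

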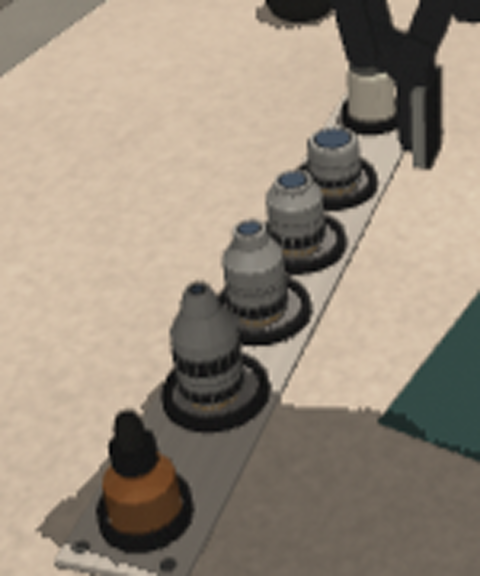

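All four objectives stand upright, clear of the cup walls, in the right order, and both bottles are still in their wells. Handing in.

```bash
python3 -c "
from rig import job; print(job.finish_job())"
```

```text
the job is handed in; nothing more can be done
None
```

I moved all four objectives from the mat into the cups. From the oil bottle to the cleaner bottle they stand 65, 54, 43, 32 mm. I handed the job in at about 24 s of the 102 s allowed.

**Seating:** Each objective met the cup floor within 0.1 mm of the predicted height for being fully down, at 5–9 N. I released each one only after contact.

**Last checks:** The final side picture shows all four upright, lens up and inside their rims, with both bottles in their wells. In the final top view the arm partly hid the oil bottle, so its position was checked in the side view and in wrist pictures taken just before the last objective was set down.

**Disagreements:** The cameras differed by 1–3 mm on cup positions, which is well inside the cup clearance. The 32 mm objective was gripped about 3 mm off centre, and I corrected for that when placing it. No check failed.

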